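Stack the parts tray in the slide-top chest

TASK

The low grey chest has two sliding covers with clear panes, and a wooden tray stands in one of its two bays. Slide the cover over that bay all the way across past the other cover, and leave it open. Then stack the loose wooden tray on the one in the chest, setting it down gently rather than dropping it, so that all four corner pins are fully down in the sockets; leave the brush in the other bay and the things around where they are.

Things in the scene. Friction and masses are not known exactly. Their poses are not given: they have to be found in the camera images.
- chest: low grey metal chest, fixed, 160 (own x) x 326 (y) x 126 mm high, front (two card frames) towards own -x. Origin: centre of its underside. Inside it is 144 mm in x, floor 6 mm up; two bays, each 155 mm in y, centred at y = +77.5 mm (left) and -77.5 mm (right). One bay holds the lower tray, the other a brush.
- cover_left (a joint): left cover, 160 mm square aluminium frame 6 mm thick with a clear pane, on the lower track (top face 116 mm above the table). 0 = over the left bay (it may start up to 10 mm open); it slides towards -y of the chest, under the right cover; 0.150 m = fully open, at the stop. About 1.5 N of friction, stays where it is left.
- cover_right (a joint): right cover, the same but on the upper track (top face 126 mm above the table). 0 = over the right bay (it may start up to 10 mm open); it slides towards +y of the chest, over the left cover; 0.150 m = fully open, at the stop. About 1.5 N of friction.
- cover_left_tab (a point): centre of the top of the left cover's upright black tab: 30 mm (chest x) by 14 mm (chest y) and 30 mm high, standing on a lip in front of the chest; top about 146 mm above the table. Pinch it from above along the chest's y, or push it. It moves with the cover; its axes are the chest's.
- cover_right_tab (a point): centre of the top of the right cover's upright black tab: the same size, standing on the cover itself; top about 156 mm above the table. It moves with the cover; its axes are the chest's.
- tray: loose light-wood tray, 120 (own x) x 100 (y) x 52 mm, 0.3 kg, standing on 4 steel pins (12 mm thick, 10 long, round-ended) at x +-48, y +-38 mm. Origin: centre, at the pin tips. Floor at 10 to 14 mm. A 12 mm thick centre rib along own x, from the floor to 50 mm up: grip it across y, fingers in the 40 mm wide compartments on both sides. Symmetric under a half turn.
- lower_tray: identical tray, standing loose on the chest floor, long side along the chest's x within 3 degrees; same origin and axes. Its corner posts end 52 mm up in square sockets, 15 mm wide, 12 deep, straight above its own pins (x +-48, y +-38 mm). A fully seated tray has its origin 42 mm straight above this one, long sides parallel.
- brush_d: shoe brush 46x130x56 mm with a pale wooden back, in the other bay of the chest; bystander. Origin: centre of its underside.
- tin_0: flat round black polish tin, 73 mm diameter, 22 mm high, on the table; bystander. Origin: centre of its underside.
- felt_block: polishing block 45x85x40 mm of wood and felt, at the left; bystander. Origin: centre of its underside.

How it is judged:
On the way, in this order (a step that is already met when the one before it is completed fails the run):
1. the cover over the lower tray's bay is slid fully across (at least 140 of 150 mm) (((y of lower_tray in the frame of chest above 0 m and value of joint cover_left above 0.14 m) or (y of lower_tray in the frame of chest below 0 m and value of joint cover_right above 0.14 m))), for 0.2 s.
2. the tray is seated on the lower tray, all pins in the sockets (horizontal distance between tray and lower_tray below 0.004 m and z of tray in the frame of lower_tray between 0.0395 and 0.0445 m and angle between the x axis of tray and the x axis of lower_tray, either way round below 0.06 rad and angle between the z axis of tray and the z axis of lower_tray, either way round below 0.03 rad), for 0.2 s.
At the end, for the whole second after the job is handed in: Tray at rest on the lower tray in the chest: origins within 4 mm horizontally and 39.5 to 44.5 mm apart in height, long sides within 0.06 rad, level with each other within 0.03 rad; lower tray level on the chest floor; that bay's cover still at least 130 mm open (all of step 2 and ((y of lower_tray in the frame of chest above 0 m and value of joint cover_left above 0.13 m) or (y of lower_tray in the frame of chest below 0 m and value of joint cover_right above 0.13 m)) and angle between lower_tray's own z axis and vertical below 0.03 rad and z of lower_tray in the frame of chest below 0.009 m and linear speed of tray below 0.02 m/s and angular speed of tray below 0.1 rad/s); the robot touches nothing.
It fails at once if the brush, the tin or the polishing block is moved more than 25 mm (distance of any of brush_d, tin_0, felt_block from where it was at the start of the episode above 0.025 m).
It fails at once if the tray is dropped or slammed onto the lower tray (faster than 0.45 m/s there) (horizontal distance between tray and lower_tray below 0.05 m and z of tray in the frame of lower_tray below 0.12 m and linear speed of tray above 0.45 m/s).
It also fails if it takes over 58 s, if anything falls off the work surface, if the arm or the gripper's body presses on something with over 40 N, if the wrist force passes 120 N, or if a joint passes its speed limit or range.

ROBOT

A 7-joint arm with a two-finger parallel gripper is mounted at the origin on a cart in front of the work surface, level with it; the furniture and walls round the work are solid. World frame = base frame: x ahead of the robot, y to its left, z up, the work surface at z = 0. Lengths are in m, angles in rad, forces in N, time in s.
With the tool pointing down it reaches from about 0.35 to 0.9 m from the base axis. Payload 8.1 kg.
Tool frame: the origin (TCP) lies at the very end of the fingers, on their centre line; the grasp point (between the pads) lies 19 mm behind it; z points along the fingers, y is the line along which they close (so a half turn about z gives the same grasp; the last joint's range is limited). The gripper opens to 92 mm and grips with 3 to 60 N. Pads are 19 mm wide; open, the fingers measure 130 mm over their backs; the gripper's body (75 mm by 190 mm) begins 47 mm behind the grasp point.
Start: joints at [-1.302, 0.434, 0.025, 1.573, -0.012, 1.134, -0.075], TCP at [0.227, 0.582, 0.227] pointing down, gripper open.
Joint ranges: [-2.62, 2.62], [-0.44, 2.09], [-1.27, 1.32], [0.08, 2.57], [-1.32, 4.46], [0.12, 2], [-2.74, 2.74]. Speed limits (rad/s): [2.22, 2.22, 3.01, 3.01, 3.14, 3.14, 3.14].

INTERFACE

Orientations are given as a rotation vector (axis times angle).
In Python, from cell import arm gives the robot as it stands.
- The arm moves only by the shell command python3 -m pendant 'ROWS' [FORCE]. ROWS is a JSON object of lists of equal length, an entry for each row: "slide": the shift along the tool's x, y, z in units of 0.3 m (1.0 is 0.3 m), a list of three; "dr": the turn, a rotation vector about the tool's x, y, z in units of 0.12 rad (1.0 is 0.12 rad), a list of three; "claw": the opening, from 0 (shut) to 1 (fully open). In form: {"slide": [[tx, ty, tz], ...], "dr": [[ax, ay, az], ...], "claw": [claw, ...]}. A call has 1 to 10 rows; each row shifts and turns the commanded pose from where the row before left it, along the tool's axes as they then stand; what a row does not reach is not made up. A row lasts 1/10 s, in which the tool goes at most 50 mm and 8.59 degrees, less where a joint would pass 70% of its speed; a pose out of reach is approached as far as the arm can. A call with a number of a shift or a turn outside -1 to 1 is refused whole. A call with a gripper value outside its range is refused whole. The fingers move at their own pace and stop on an object; FORCE is the grip in N (left out, the last holds). Time passes only in rows, so rows that do not move let the fingers close. It gives the time, the measured TCP pose, the force, the opening and the grip force at its end, in the units of the state.
- arm.observe(): the state, without advancing time (a new reading comes with each control period).
- arm.get_image(name): name is "scene" or "top" or "wrist"; returns the picture (400x640x3 uint8, red, green, blue); there is no depth.
- arm.calibration(name): a dict with "K" (3x3 intrinsics, pixels), "xyz" and "orientation" of the camera in the world. Camera axes: x right, y up, looking along -z (the intrinsics and any distortion apply to the point x, -y, -z); pixel columns grow to the right and rows downward; lengths in m; the calibration is good to about 2 mm. A picture is of the moment at which its call begins: read the wrist's pose just before it. calibration takes no time and is no camera call; for the wrist camera it gives the pose at the moment of the call.
- arm.sign_off(): hands the job in; it is judged then, once.
The state is a dict: "clock": time; "joints": joint angles; "dq": joint speeds; "joint_efforts": joint torques, N m; "position": TCP position; "ee_rot": TCP orientation; "force": force on the tool from outside, world axes, zero at the start; "ft_torque": the same for the moment, N m; "width": opening from 0.0 (shut) to 1.0 (fully open); "gripper_force": force on a finger pad.
Only numpy, scipy, OpenCV 4.12 (cv2) and the standard library are available. Lean on these libraries where they do the work, as an engineer would, in place of code of your own. Each camera call takes 0.05 s, during which the arm holds its last target. There are 200 camera calls.

## Working session

There is one attempt and no reset: what is moved stays moved. The work goes in short steps, Python scripts to look and compute and a shell command to move; the robot and the scene stay as the last step left them, time stands still between calls to the robot, and variables do not carry over. Pictures are saved under pics/ and viewed, at most 13 in all, crops included, and the job is handed in when it is done.

```bash
mkdir -p pics
cat > h.py <<'E'
import numpy as np, cv2
from cell import arm
from scipy.spatial.transform import Rotation as R
def cal(n):
    c=arm.calibration(n); return np.array(c["K"]),np.array(c["xyz"]),c
def rot(c):
    o=np.array(c["orientation"],float)
    return o if o.shape==(3,3) else (R.from_rotvec(o).as_matrix() if o.size==3 else R.from_quat(o).as_matrix())
def rays(n,px,c=None):
    c=c or arm.calibration(n);K=np.array(c["K"]);M=rot(c)
    p=cv2.undistortPoints(np.array(px,float).reshape(-1,1,2),K,np.array(c["dist"]) if "dist" in c else None).reshape(-1,2)
    d=np.c_[p[:,0],-p[:,1],-np.ones(len(p))]@M.T
    return np.array(c["xyz"]),d
def onz(n,px,z,c=None):
    o,d=rays(n,px,c); z=np.broadcast_to(z,len(d)); return o+d*((z-o[2])/d[:,2])[:,None]
def tri(n1,p1,n2,p2,c1=None,c2=None):
    o1,d1=rays(n1,p1,c1);o2,d2=rays(n2,p2,c2);out=[]
    for a,b in zip(d1,d2):
        s=np.linalg.lstsq(np.c_[a,-b],o2-o1,rcond=None)[0];A=o1+s[0]*a;B=o2+s[1]*b
        out.append(np.r_[(A+B)/2,np.linalg.norm(A-B)])
    return np.array(out)
def snap(n,name):
    c=arm.calibration(n);im=arm.get_image(n);cv2.imwrite(f"pics/{name}.png",im[:,:,::-1]);return im,c
E
python3 - <<'E'
from h import *
for n in("scene","top","wrist"):
    im,c=snap(n,n+"0");print(n,c)
print(arm.observe())
E
```

```text
scene {'K': array([[397.83264211,   0.        , 317.81406127],
       [  0.        , 397.83264211, 206.09695158],
       [  0.        ,   0.        ,   1.        ]]), 'xyz': array([ 0.10682435, -0.7622602 ,  0.89624425]), 'orientation': array([ 0.81565854, -0.17918221, -0.43944305])}
top {'K': array([[402.25044738,   0.        , 317.56866212],
       [  0.        , 402.25044738, 202.14134352],
       [  0.        ,   0.        ,   1.        ]]), 'xyz': array([ 0.37111442, -0.00191667,  1.13733129]), 'orientation': array([ 0.09029033, -0.05853707, -1.55033767])}
wrist {'K': array([[338.11372538,   0.        , 314.93949596],
       [  0.        , 338.11372538, 198.34828997],
       [  0.        ,   0.        ,   1.        ]]), 'xyz': array([0.16187995, 0.6067462 , 0.38424624]), 'orientation': array([-0.23309007, -0.15659932,  1.19129901])}
{'clock': 0.15, 'joints': array([-1.30159101,  0.43502877,  0.02499472,  1.57390092, -0.01158819,
        1.13398498, -0.0750995 ]), 'dq': array([-1.87354181e-04, -1.82455085e-03, -2.07230780e-03, -2.07717878e-03,
        7.03231763e-04,  2.79642075e-05, -7.74304174e-04]), 'joint_efforts': array([ 1.93411368e-03, -6.68260002e+01,  9.85856093e-01, -3.14691782e+01,
       -6.05282094e-02,  3.93993594e-02,  1.55346079e-04]), 'position': array([0.22697854, 0.58190901, 0.22614175]), 'ee_rot': array([-5.80781668e-01, -3.08734776e+00,  1.84357060e-03]), 'force': array([ 0.23149415,  0.53363654, -0.19867813]), 'ft_torque': array([-5.82342069e-05,  4.52869060e-03, -1.63128609e-02]), 'gripper_force': 0.0, 'width': 0.9981918300226401}
```

View pics/top0.png

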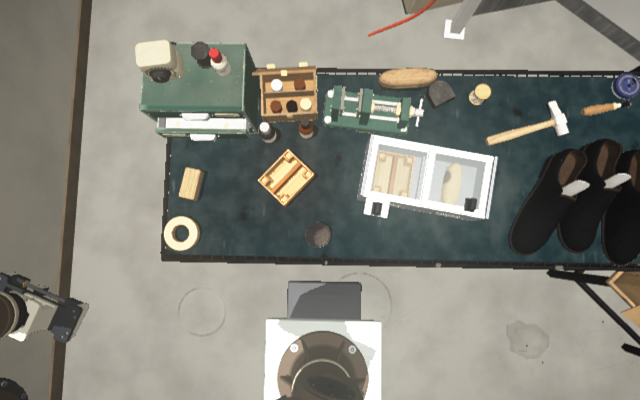

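View pics/scene0.png

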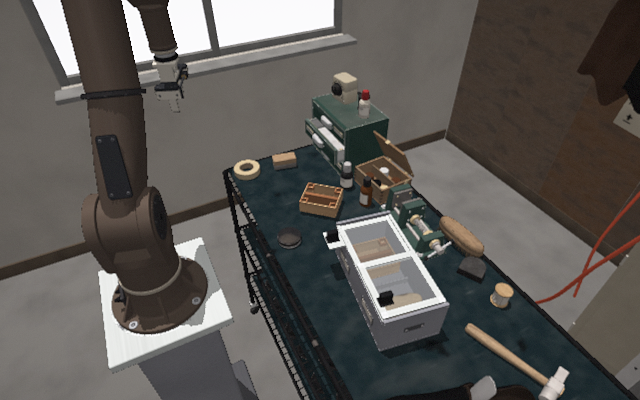

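The top view shows the lower tray in the left bay at about (392,175), so it's the left cover that has to move. The left tab is at (376,209), the right tab at (471,204) and the loose tray at (286,178). In the scene view the loose tray is at (321,199) and the left tab at (333,238).

Run:
```python
from h import *
a=cv2.imread("pics/top0.png")[130:225,250:505];b=cv2.imread("pics/scene0.png")[170:350,290:450]
A=cv2.resize(a,None,fx=3,fy=3,interpolation=cv2.INTER_CUBIC);B=cv2.resize(b,None,fx=1.6,fy=1.6)
o=np.zeros((600,800,3),np.uint8);o[:285,:765]=A;o[290:290+288,:256]=B
c=cv2.resize(b[10:60,0:70],None,fx=5,fy=5,interpolation=cv2.INTER_CUBIC);o[290:540,270:620]=c
cv2.imwrite("pics/crop1.png",o)
```

```text
(no output)
```

View pics/crop1.png

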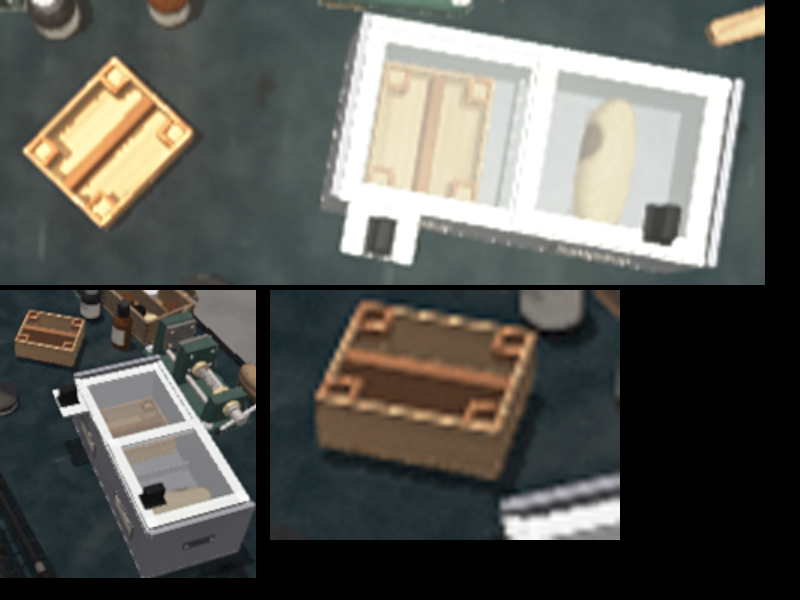

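The crop shows the tray's top corners near (113,57), (193,133), (104,228) and (24,150). The tray rib runs from (152,97) to (67,190). The left tab is at (380,236) and the right tab at (661,223).

```bash
cat > m1.py <<'E'
from h import *
T=cv2.imread("pics/top0.png");S=cv2.imread("pics/scene0.png")
def blob(im,x0,y0,x1,y1,f):
    m=f(im[y0:y1,x0:x1].astype(int)).astype(np.uint8)
    n,l,s,c=cv2.connectedComponentsWithStats(m);i=1+np.argmax(s[1:,4]);k=cv2.findContours((l==i).astype(np.uint8),0,2)[0][0]
    r=cv2.minAreaRect(k+[[[x0,y0]]]) ;return c[i]+[x0,y0],s[i],cv2.boxPoints(r)
dark=lambda p:p.max(2)<70
for nm,im,boxes in(("top",T,[(366,198,388,216),(462,195,482,212)]),("scene",S,[(326,231,339,246),(374,286,396,306)])):
    for b in boxes: print(nm,*[np.round(q,1).tolist() for q in blob(im,*b,dark)])
wood=lambda p:(p[...,2]-p[...,0]>35)
t=blob(T,252,140,322,212,wood);s=blob(S,290,175,350,222,wood)
for q in(t,s):print([np.round(v,1).tolist() for v in q])
P=onz("top",t[2],0.052);print(P,P.mean(0),[np.linalg.norm(P[i]-P[i-1]) for i in range(4)])
A=lambda L:[(250+u/3,130+v/3) for u,v in L]
C=lambda L:[(290+(u-270)/5,180+(v-290)/5) for u,v in L]
print("tray rim tri",tri("top",A([(113,57),(193,133),(104,228),(24,150)]),"scene",C([(537,333),(503,432),(318,397),(362,302)])))
print("tray rib ends",onz("top",A([(152,97),(67,190)]),.05))
print("chest top corners",onz("top",A([(368,13),(738,78),(717,267),(335,197)]),.123))
print("lowertray corners",onz("top",A([(385,64),(492,80),(473,200),(370,183)]),.058))
E
python3 m1.py
```

```text
Traceback (most recent call last):
  File "m1.py", line 9, in <module>
    for b in boxes: print(nm,*[np.round(q,1).tolist() for q in blob(im,*b,dark)])
                                                               ~~~~^^^^^^^^^^^^
  File "m1.py", line 5, in blob
    n,l,s,c=cv2.connectedComponentsWithStats(m);i=1+np.argmax(s[1:,4]);k=cv2.findContours((l==i).astype(np.uint8),0,2)[0][0]
                                                    ~~~~~~~~~^^^^^^^^^
ValueError: attempt to get argmax of an empty sequence
```

```bash
sed -i 's/p.max(2)<70/p.max(2)<95/' m1.py; python3 -c "
import cv2;T=cv2.imread('pics/top0.png').max(2);print(T[200:216,368:386])"; python3 m1.py
```

```text
[[255 255 255 255 255 255 255 255 255 255 255 255 255 255 255 254 255 254]
 [255 255 255 255 255 248 255 255 255 255 255 255 255 255 255 255 255 255]
 [255 255 255 255 248 149 138 160 154 156 157 197 241 255 255 255 255 255]
 [255 255 255 255 210 102  85  79  83  92  91  97 109 136 214 255 255 255]
 [255 255 255 255 200 101  86  76  84  94  94  92  83  85 200 255 255 255]
 [255 255 255 255 178  95  84  77  88  96  96  94  83 103 244 255 255 255]
 [255 255 255 255 152  94  80  77  91  96  96  92  81 121 255 255 255 255]
 [255 255 255 255 140  93  78  78  93  97  96  92  79 141 255 255 255 255]
 [255 255 255 234 114  90  76  81  97  97  95  90  78 160 255 255 255 255]
 [255 255 255 208 101  86  74  82  99  98  94  86  78 177 255 255 255 255]
 [255 255 255 197  96  83  74  87  98  97  92  85  90 210 255 255 255 255]
 [255 255 255 176  94  79  75  91  99  96  90  81 109 247 255 255 255 255]
 [255 255 255 154  92  76  72  87  92  90  87  79 124 255 255 255 255 255]
 [255 255 255 142  98  88  74  79  78  78  80  77 141 255 255 255 255 255]
 [255 255 223 137 136 162 106  93  86  81  89  90 
[... 1368 characters left out ...]
ay rim tri [[6.20548022e-01 1.06490354e-01 4.90425134e-02 6.02208011e-04]
 [5.52330872e-01 3.08511791e-02 5.09386295e-02 3.73269423e-03]
 [4.62760085e-01 1.09657559e-01 5.44312736e-02 1.63975891e-03]
 [5.31412811e-01 1.85489051e-01 5.17395650e-02 1.62755947e-03]]
tray rib ends [[0.58338729 0.06976387 0.05      ]
 [0.49640241 0.14505174 0.05      ]]
chest top corners [[ 0.64504838 -0.11836134  0.123     ]
 [ 0.59351521 -0.43114979  0.123     ]
 [ 0.43301245 -0.41029606  0.123     ]
 [ 0.48607666 -0.09170114  0.123     ]]
lowertray corners [[ 0.61560777 -0.14153445  0.058     ]
 [ 0.60241294 -0.23808859  0.058     ]
 [ 0.49294724 -0.22085747  0.058     ]
 [ 0.50666218 -0.12871765  0.058     ]]
```

```bash
cat > go.py <<'E'
import sys
from h import *
def plan(x,y,z,a=None):
    s=arm.observe();M=R.from_rotvec(s["ee_rot"]).as_matrix();p=np.array(s["position"])
    d=M.T@(np.array([x,y,z])-p)/.3
    print("pos",np.round(p,4),"yang",np.round(np.degrees(np.arctan2(M[1,1],M[0,1])),2),"tilt",np.round(np.degrees(np.arccos(-M[2,2])),2),"w",round(s["width"],3),"t",s["clock"],"F",np.round(s["force"],1),"grip",s["gripper_force"])
    print("slide total (old axes)",np.round(d,4),"n=",np.round(np.linalg.norm(d)/.12,1))
    if a is not None:
        a=np.radians(a);Y=np.array([np.cos(a),np.sin(a),0]);Z=np.array([0,0,-1.]);N=np.c_[np.cross(Y,Z),Y,Z]
        rv=R.from_matrix(M.T@N).as_rotvec()/.12;print("dr total",np.round(rv,3)," slide (new axes)",np.round(N.T@M@d,4))
if __name__=="__main__":plan(*map(float,sys.argv[1:]))
E
python3 - <<'E'
from h import *
from go import plan
print(tri("top",[(377,208.3),(470.3,204.2)],"scene",[(332,235.5),(385.4,297)]))
t=onz("top",[(377,208.3),(470.3,204.2)],[.146,.156]);print(t)
ya=np.array([.163,.987,0]);g=t[0]+ya*.045;g[2]=.22;print(g,g-ya*.0);plan(*g,80.6)
E
```

```text
[[ 0.45330418 -0.12952665  0.12858789  0.00200739]
 [ 0.46733309 -0.35895023  0.13740678  0.0013986 ]]
[[ 0.45280861 -0.12769206  0.146     ]
 [ 0.46617462 -0.35262736  0.156     ]]
[ 0.46014361 -0.08327706  0.22      ] [ 0.46014361 -0.08327706  0.22      ]
pos [0.227  0.5819 0.2261] yang 68.69 tilt 0.07 w 0.998 t 0.15 F [ 0.2  0.5 -0.2] grip 0.0
slide total (old axes) [-1.5298 -1.7833  0.0228] n= 19.6
dr total [-0.01   0.    -1.732]  slide (new axes) [-1.1289 -2.0606  0.0205]
```

```bash
python3 -m pendant '{"slide":[[-0.04,-0.045,0],[-0.076,-0.089,0],[-0.076,-0.089,0],[-0.076,-0.089,0],[-0.076,-0.089,0],[-0.076,-0.089,0],[-0.076,-0.089,0],[-0.076,-0.089,0],[-0.076,-0.089,0],[-0.076,-0.089,0]],"dr":[[0,0,0],[0,0,0],[0,0,0],[0,0,0],[0,0,0],[0,0,0],[0,0,0],[0,0,0],[0,0,0],[0,0,0]],"claw":[0,0,0,0,0,0,0,0,0,0]}' 20
python3 -m pendant '{"slide":[[-0.076,-0.089,0],[-0.076,-0.089,0],[-0.076,-0.089,0],[-0.076,-0.089,0],[-0.076,-0.089,0],[-0.076,-0.089,0],[-0.076,-0.089,0],[-0.076,-0.089,0],[0,0,0],[0,0,0]],"dr":[[0,0,0],[0,0,0],[0,0,0],[0,0,0],[0,0,0],[0,0,0],[0,0,0],[0,0,0],[0,0,-0.87],[0,0,-0.87]],"claw":[0,0,0,0,0,0,0,0,0,0]}'
python3 go.py .460 -.083 .132 80.6
```

```text
clock: 1.15
position: [0.3374, 0.2654, 0.2267]
ee_rot: [-0.581, -3.087, -0.0]
force: [0.6, -0.8, -0.0]
width: 0.178
gripper_force: 0.0
clock: 2.15
position: [0.4296, 0.0004, 0.2266]
ee_rot: [-0.254, -3.131, 0.0]
force: [0.2, 0.8, 0.5]
width: 0.004
gripper_force: 0.0
pos [4.296e-01 4.000e-04 2.266e-01] yang 80.73 tilt 0.02 w 0.004 t 2.15 F [0.2 0.8 0.5] grip 0.0
slide total (old axes) [-0.145  -0.2581  0.3154] n= 3.6
dr total [-0.002 -0.001  0.019]  slide (new axes) [-0.1455 -0.2578  0.3154]
```

```bash
python3 -m pendant '{"slide":[[-0.05,-0.086,0],[-0.05,-0.086,0],[-0.045,-0.086,0.02],[0,0,0.1],[0,0,0.1],[0,0,0.07],[0,0,0.025],[0,0,0],[0,0,0]],"dr":[[0,0,0],[0,0,0],[0,0,0],[0,0,0],[0,0,0],[0,0,0],[0,0,0],[0,0,0],[0,0,0]],"claw":[0,0,0,0,0,0,0,0,0]}'
python3 - <<'E'
from h import *
from go import plan
snap("wrist","w1")
g=np.array([.460,-.083,.132])-np.array([.163,.987,0])*.17;plan(*g)
E
```

```text
clock: 3.05
position: [0.4604, -0.0819, 0.133]
ee_rot: [0.256, 3.13, 0.0]
force: [0.5, -0.2, -0.7]
width: 0.003
gripper_force: 0.0
pos [ 0.4606 -0.0819  0.1332] yang 80.66 tilt 0.09 w 0.01 t 3.1 F [ 0.1 -0.6 -0.9] grip 0.0
slide total (old axes) [ 0.0019 -0.571   0.0039] n= 4.8
```

View pics/w1.png

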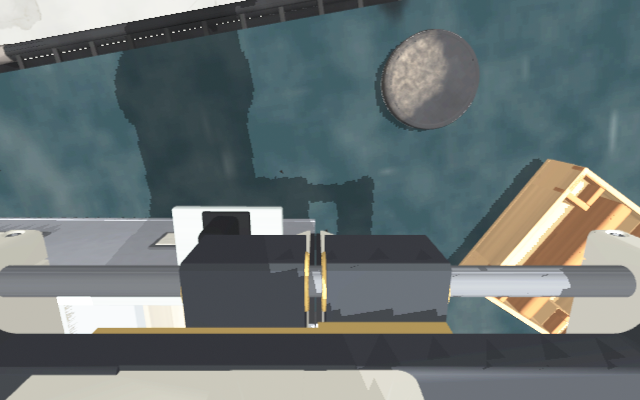

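The wrist view shows the tab top near (226,222), on its white lip, to the left of the closed fingers. The tin is at (430,80). I'll check that the finger lines up with the tab in depth.

Run:
```python
from h import *
print(onz("wrist",[(205,213),(249,212),(226,222)],.146), onz("wrist",[(174,207),(282,207)],.116))
c=arm.calibration("wrist");print(c["xyz"]); M=rot(c);K=c["K"]
p=np.array(arm.observe()["position"]);q=M.T@(p-c["xyz"]);print(K[0,2]+K[0,0]*q[0]/-q[2],K[1,2]+K[1,1]*q[1]/q[2])
```

```text
[[ 0.42912111 -0.12778457  0.146     ]
 [ 0.43188792 -0.10810915  0.146     ]
 [ 0.43484387 -0.1194323   0.146     ]] [[ 0.43086137 -0.15516154  0.116     ]
 [ 0.44037675 -0.09747989  0.116     ]]
[ 0.39140397 -0.0712884   0.29134705]
316.69214716680546 249.8691517765052
```

```bash
python3 -m pendant '{"slide":[[0.027,0,0],[0,-0.03,0],[0,-0.05,0],[0,-0.06,0],[0,-0.07,0],[0,-0.07,0],[0,-0.07,0],[0,-0.07,0],[0,-0.04,0],[0,-0.03,0]],"dr":[[0,0,0],[0,0,0],[0,0,0],[0,0,0],[0,0,0],[0,0,0],[0,0,0],[0,0,0],[0,0,0],[0,0,0]],"claw":[0,0,0,0,0,0,0,0,0,0]}'
python3 -m pendant '{"slide":[[0,-0.02,0],[0,-0.01,0],[0,-0.01,0],[0,0,0]],"dr":[[0,0,0],[0,0,0],[0,0,0],[0,0,0]],"claw":[0,0,0,0]}'
python3 - <<'E'
from h import *
snap("top","top1");snap("wrist","w2");import go;go.plan(.43,-.25,.13)
E
```

```text
clock: 4.1
position: [0.4274, -0.2263, 0.1325]
ee_rot: [-0.258, -3.131, -0.001]
force: [-2.5, 2.5, 5.2]
width: 0.007
gripper_force: 2.2
clock: 4.5
position: [0.4263, -0.2373, 0.1322]
ee_rot: [0.255, 3.131, -0.0]
force: [-0.5, -0.3, 0.5]
width: 0.0
gripper_force: 0.1
pos [ 0.4264 -0.2373  0.1322] yang 80.68 tilt 0.03 w 0.004 t 4.6 F [-0.3 -0.  -0. ] grip 2.549621393344026e-05
slide total (old axes) [-0.0186 -0.0399  0.0074] n= 0.4
```

View pics/top1.png

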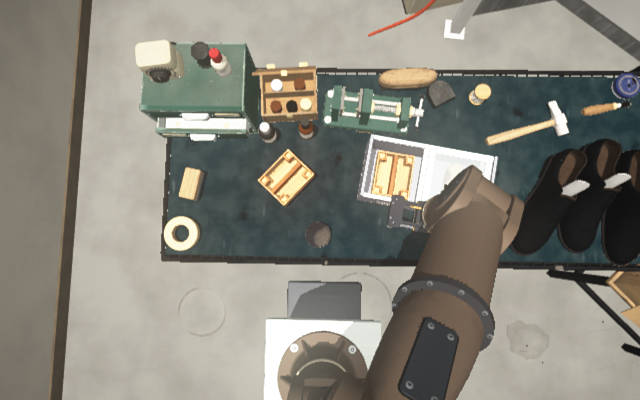

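The top view shows the left cover has gone under the right one, and the lower tray is uncovered at (394,176). I'll keep pushing until it meets the stop.

```bash
python3 -m pendant '{"slide":[[0,-0.01,0],[0,-0.01,0],[0,0,0]],"dr":[[0,0,0],[0,0,0],[0,0,0]],"claw":[0,0,0]}'
python3 -m pendant '{"slide":[[0,-0.01,0],[0,-0.01,0],[0,0,0]],"dr":[[0,0,0],[0,0,0],[0,0,0]],"claw":[0,0,0]}'
```

```text
clock: 4.9
position: [0.4252, -0.2437, 0.1323]
ee_rot: [0.256, 3.131, -0.0]
force: [1.3, 0.6, -0.2]
width: 0.003
gripper_force: 0.3
clock: 5.2
position: [0.4241, -0.2498, 0.1323]
ee_rot: [0.257, 3.131, -0.001]
force: [0.7, -0.0, 0.3]
width: 0.003
gripper_force: 0.2
```

```bash
python3 -m pendant '{"slide":[[0,-0.01,0],[0,-0.01,0],[0,0,0]],"dr":[[0,0,0],[0,0,0],[0,0,0]],"claw":[0,0,0]}'
python3 -m pendant '{"slide":[[0,-0.01,0],[0,-0.01,0],[0,0,0]],"dr":[[0,0,0],[0,0,0],[0,0,0]],"claw":[0,0,0]}'
python3 - <<'E'
from h import *
snap("wrist","w3");
E
```

```text
clock: 5.5
position: [0.4238, -0.2509, 0.132]
ee_rot: [-0.251, -3.13, -0.009]
force: [1.9, 15.7, 8.4]
width: 0.008
gripper_force: 8.7
clock: 5.8
position: [0.4236, -0.2514, 0.1319]
ee_rot: [-0.244, -3.129, -0.02]
force: [3.8, 35.9, 16.7]
width: 0.004
gripper_force: 18.6
```

View pics/w3.png

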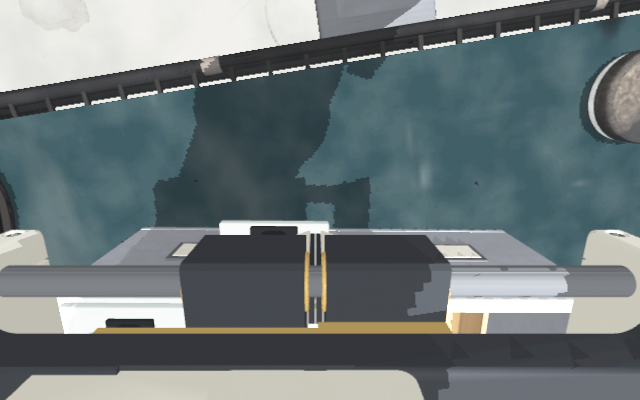

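The cover is at its stop: 36 N of resistance, with the tab against the finger at about (275,230). I'll back off, rise, and look at the lower tray.

```bash
python3 -m pendant '{"slide":[[0,0.03,0],[0,0.05,0],[0,0.05,0],[0,0,-0.08],[0,0,-0.1],[0,0,-0.1],[0,0,-0.1],[0,0,-0.05],[0,0,0]],"dr":[[0,0,0],[0,0,0],[0,0,0],[0,0,0],[0,0,0],[0,0,0],[0,0,0],[0,0,0],[0,0,0]],"claw":[0,0,0,0,0.5,0.5,0.5,0.5,0.5]}'
python3 go.py .65 -.195 .26 80.6
```

```text
clock: 6.75
position: [0.4294, -0.2235, 0.2632]
ee_rot: [0.256, 3.127, -0.001]
force: [-1.1, -0.2, 0.3]
width: 0.387
gripper_force: 0.0
pos [ 0.4294 -0.2235  0.2632] yang 80.63 tilt 0.23 w 0.387 t 6.75 F [-1.1 -0.2  0.3] grip 0.0
slide total (old axes) [-0.7098  0.2136  0.0136] n= 6.2
dr total [-0.004  0.034  0.005]  slide (new axes) [-0.7098  0.2139  0.0108]
```

```bash
python3 -m pendant '{"slide":[[-0.05,0.02,0],[-0.1,0.03,0],[-0.12,0.04,0],[-0.12,0.04,0],[-0.12,0.04,0],[-0.12,0.03,0.01],[-0.08,0.014,0],[0,0,0],[0,0,0]],"dr":[[0,0.034,0],[0,0,0],[0,0,0],[0,0,0],[0,0,0],[0,0,0],[0,0,0],[0,0,0],[0,0,0]],"claw":[0.6,0.6,0.6,0.6,0.6,0.6,0.6,0.6,0.6]}'
python3 - <<'E'
from h import *
im,c=snap("wrist","w4");print(c["xyz"],c["orientation"].tolist());import go;go.plan(.65,-.195,.26,80.6)
E
```

```text
clock: 7.65
position: [0.649, -0.1935, 0.255]
ee_rot: [-0.255, -3.124, -0.0]
force: [-1.1, -0.0, 0.1]
width: 0.601
gripper_force: 0.0
[ 0.58114007 -0.18312076  0.41377141] [-0.2135828687144161, -0.1798151244931948, 1.3993323234914226]
pos [ 0.6484 -0.194   0.2558] yang 80.63 tilt 0.38 w 0.6 t 7.7 F [-1.  -0.1 -0. ] grip 0.0
slide total (old axes) [-0.0057 -0.0025 -0.014 ] n= 0.1
dr total [-0.003 -0.055  0.004]  slide (new axes) [-0.0058 -0.0025 -0.0139]
```

View pics/w4.png

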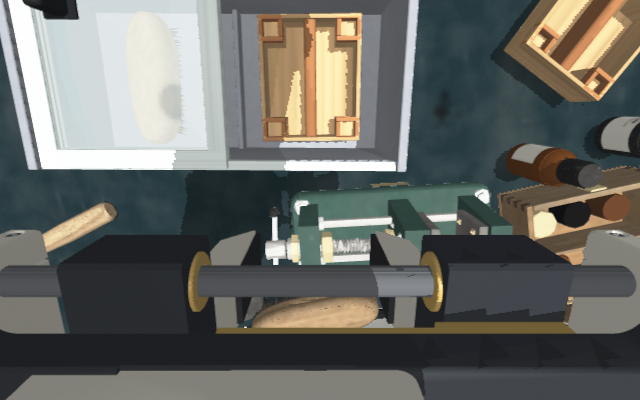

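The wrist view has the lower tray at px (260–362, 14–141), with sockets near (272,27), (350,26), (272,127) and (350,129). I'll take a second view from a shifted place to triangulate the height.

```bash
python3 -m pendant '{"slide":[[0.05,0.07,0],[0.08,0.1,0],[0.07,0.1,0],[0,0,0],[0,0,0],[0,0,0]],"dr":[[0,-0.05,0],[0,0,0],[0,0,0],[0,0,0],[0,0,0],[0,0,0]],"claw":[0.6,0.6,0.6,0.6,0.6,0.6]}'
python3 - <<'E'
from h import *
im,c=snap("wrist","w5");np.save("c5.npy",np.r_[c["xyz"],c["orientation"]])
np.save("c4.npy",[0.58114007,-0.18312076,0.41377141,-0.2135828687144161,-0.1798151244931948,1.3993323234914226])
w4=cv2.imread("pics/w4.png");w5=im[:,:,::-1]
m=((w5[...,2].astype(int)-w5[...,0])>45).astype(np.uint8);n,l,s,ce=cv2.connectedComponentsWithStats(m)
print([(r.tolist()) for r in s if r[4]>800])
o=np.zeros((600,800,3),np.uint8)
o[:560,:480]=cv2.resize(w4[0:140+7,250:376],(480,560),interpolation=cv2.INTER_CUBIC)
cv2.imwrite("pics/c4.png",o[:560,:480]);o=cv2.hconcat([o[:560,:480],cv2.resize(w5,(320,200)).copy() if 0 else np.zeros((560,320,3),np.uint8)])
o[:200,480:]=cv2.resize(w5,(320,200));cv2.imwrite("pics/crop2.png",o)
E
```

```text
clock: 8.3
position: [0.6028, -0.1055, 0.2577]
ee_rot: [0.258, 3.128, -0.001]
force: [0.7, -0.8, 0.5]
width: 0.599
gripper_force: 0.0
[[0, 0, 640, 400, 230215], [438, 0, 154, 156, 10701], [181, 78, 105, 117, 9508], [217, 320, 358, 13, 2450]]
```

View pics/crop2.png

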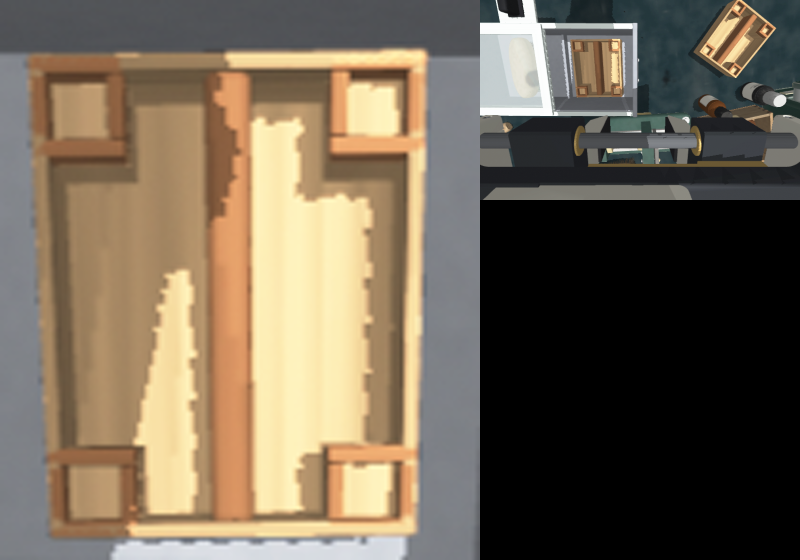

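The crop shows the lower tray's rim corners at about (29,54), (427,50), (417,533) and (52,537). The rib is vertical and centred near u=230. The second view has both trays fully in frame. I'll cast the wood contours onto the rim plane and check the height across the two views.

```bash
cat > rim.py <<'E'
from h import *
K=np.array(arm.calibration("wrist")["K"])
def C(f):
    v=np.load(f);return {"K":K,"xyz":v[:3],"orientation":v[3:]}
def rim(im,c,z,box,thr=45):
    x0,y0,x1,y1=box;p=im[y0:y1,x0:x1].astype(int)
    m=((p[...,2]-p[...,0])>thr).astype(np.uint8);n,l,s,_=cv2.connectedComponentsWithStats(m);i=1+np.argmax(s[1:,4])
    m=cv2.morphologyEx((l==i).astype(np.uint8),cv2.MORPH_OPEN,np.ones((3,3),np.uint8))
    k=max(cv2.findContours(m,0,1)[0],key=len).reshape(-1,2)+[x0,y0]
    h=cv2.convexHull(k.astype(np.int32)).reshape(-1,2).astype(float)
    # pixel quad: lines fitted to contour points split by nearest side of min-area rect in the plane
    W=onz("wrist",k,z,c)[:,:2];r=cv2.boxPoints(cv2.minAreaRect((W*1000).astype(np.float32)))/1000
    L=[]
    d=np.array([[abs(np.cross(r[(j+1)%4]-r[j],w-r[j])/np.linalg.norm(r[(j+1)%4]-r[j])) for j in range(4)] for w in W])
    e=np.sort(d,1)
    for j in range(4):
        q=W[(d.argmin(1)==j)&(e[:,0]<.006)&(e[:,1]>.015)];med=cv2.fitLine(q.astype(np.float32),cv2.DIST_HUBER,0,.0005,.0005).ravel();L.append(med)
    co=[]
    for j in range(4):
        a,b=L[j-1],L[j];t=np.linalg.solve(np.c_[a[:2],-b[:2]],b[2:]-a[2:]);co.append(a[2:]+t[0]*a[:2])
    co=np.array(co);sd=np.roll(co,-1,0)-co
    ln=np.linalg.norm(sd,axis=1);j=np.argmax(ln[:2]+ln[2:]);v=sd[j]-sd[(j+2)%4]
    return co,co.mean(0),ln,(np.degrees(np.arctan2(v[1],v[0]))+90)%180-90
def pix(c,P):
    q=(np.asarray(P)-c["xyz"])@rot(c);return np.c_[K[0,2]-K[0,0]*q[:,0]/q[:,2],K[1,2]+K[1,1]*q[:,1]/q[:,2]]
E
python3 - 2>/dev/null <<'E'
from rim import *
np.set_printoptions(precision=4,suppress=True)
w4=cv2.imread("pics/w4.png");w5=cv2.imread("pics/w5.png");c4=C("c4.npy");c5=C("c5.npy")
a=rim(w4,c4,.058,(245,0,380,160));b=rim(w5,c5,.058,(170,60,300,205));t=rim(w5,c5,.052,(425,0,600,165))
for q in(a,b,t):print(*q)
def s(x):return x[np.lexsort((x[:,1],np.round(x[:,0],1)))]
A,B=s(a[0]),s(b[0]);P=lambda X,c:pix(c,np.c_[X,np.full(4,.058)])
print(A-B);print(tri("wrist",P(A,c4),"wrist",P(B,c5),c4,c5))
hand=[(250+u/3.81,v/3.81) for u,v in((29,54),(427,50),(417,533),(52,537))];h=onz("wrist",hand,.058,c4);print(h,h.mean(0))
E
```

```text
[[ 0.4859 -0.2231]
 [ 0.6026 -0.2412]
 [ 0.6187 -0.1439]
 [ 0.5003 -0.1255]] [ 0.5519 -0.1834] [0.1181 0.0986 0.1197 0.0986] -8.827843
[[ 0.4862 -0.2226]
 [ 0.602  -0.2411]
 [ 0.6185 -0.142 ]
 [ 0.5011 -0.1228]] [ 0.552  -0.1821] [0.1172 0.1005 0.1189 0.101 ] -9.177582
[[0.4638 0.1124]
 [0.5516 0.0312]
 [0.6192 0.1048]
 [0.5313 0.1856]] [0.5415 0.1085] [0.1195 0.1    0.1194 0.0997] -42.67373
[[-0.0003 -0.0004]
 [-0.0008 -0.0027]
 [ 0.0006 -0.0001]
 [ 0.0002 -0.0019]]
[[ 0.4859 -0.223   0.0573  0.0004]
 [ 0.4996 -0.1238  0.0508  0.002 ]
 [ 0.6025 -0.2415  0.0567  0.0005]
 [ 0.6197 -0.143   0.0516  0.0008]]
[[ 0.4856 -0.223   0.058 ]
 [ 0.5009 -0.1248  0.058 ]
 [ 0.6187 -0.1427  0.058 ]
 [ 0.6036 -0.2413  0.058 ]] [ 0.5522 -0.183   0.058 ]
```

Run:
```python
import numpy as np,go
a=np.radians(-42.5);v=np.array([[np.cos(a),-np.sin(a)],[np.sin(a),np.cos(a)]])@[.0965,.004]
g=np.array([.5415,.1085])+v;print(g);go.plan(*g,.25,47.5)
```

```text
[0.61534962 0.04625465]
pos [ 0.6029 -0.1057  0.2576] yang 80.54 tilt 0.14 w 0.603 t 8.35 F [ 0.1 -0.3 -0.8] grip 0.0
slide total (old axes) [0.0424 0.5064 0.0249] n= 4.2
dr total [1.000e-03 2.100e-02 4.806e+00]  slide (new axes) [0.3116 0.4014 0.0253]
```

```bash
python3 -m pendant '{"slide":[[0.01,0.08,0],[0.01,0.12,0.01],[0.01,0.12,0.01],[0.01,0.12,0.005],[0.003,0.066,0],[0,0,0],[0,0,0],[0,0,0],[0,0,0],[0,0,0]],"dr":[[0,0.02,0],[0,0,0],[0,0,0],[0,0,0],[0,0,0],[0,0,0.9],[0,0,1],[0,0,1],[0,0,1],[0,0,0.9]],"claw":[0.6,0.6,0.6,0.6,0.6,0.6,0.6,0.6,0.6,0.6]}'
python3 -m pendant '{"slide":[[0,0,0],[0,0,0]],"dr":[[0,0,0],[0,0,0]],"claw":[0.6,0.6]}'
python3 - 2>/dev/null <<'E'
from rim import *
import go
np.set_printoptions(precision=4,suppress=True)
im,c=snap("wrist","w6");np.save("c6.npy",np.r_[c["xyz"],c["orientation"]]);w=im[:,:,::-1]
go.plan(.5415,.1085,.12,47.5)
print(rim(w,c,.052,(230,0,400,170)))
c5=C("c5.npy")
a=rim(w,c,.052,(230,0,400,170))[0];b=rim(cv2.imread("pics/w5.png"),c5,.052,(425,0,600,165))[0]
b=np.array([b[np.argmin(np.linalg.norm(b-q,axis=1))] for q in a]);f=lambda X,c:pix(c,np.c_[X,np.full(4,.052)])
print(tri("wrist",f(a,c),"wrist",f(b,c5),c,c5))
E
```

```text
clock: 9.35
position: [0.6154, 0.0463, 0.2497]
ee_rot: [-1.145, -2.925, 0.001]
force: [-0.7, 1.4, -1.0]
width: 0.602
gripper_force: 0.0
clock: 9.55
position: [0.6152, 0.0469, 0.2498]
ee_rot: [-1.132, -2.93, 0.001]
force: [0.8, 1.1, -0.4]
width: 0.603
gripper_force: 0.0
pos [0.6151 0.0471 0.2498] yang 47.77 tilt 0.03 w 0.597 t 9.6 F [ 0.1 -0.2 -0.2] grip 0.0
slide total (old axes) [ 0.3193 -0.0131  0.4327] n= 4.5
dr total [-0.005 -0.001  0.04 ]  slide (new axes) [ 0.3193 -0.0148  0.4327]
(array([[0.4638, 0.1131],
       [0.5518, 0.0322],
       [0.6185, 0.1057],
       [0.5319, 0.1854]], dtype=float32), array([0.5415, 0.1091], dtype=float32), array([0.1195, 0.0993, 0.1178, 0.0993], dtype=float32), np.float32(-42.59907))
[[0.4635 0.1131 0.0507 0.0001]
 [0.5517 0.0319 0.0501 0.    ]
 [0.6192 0.1057 0.0506 0.0008]
 [0.5316 0.1854 0.0523 0.0005]]
```

View pics/w6.png

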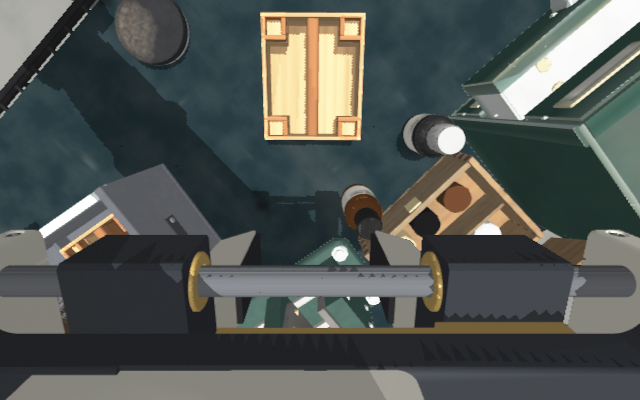

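The wrist view shows the loose tray at px (262–364, 13–140), upright and centred. A capped bottle stands at (420–448, 134) and the tin at (152,30). I'll check the clearance from the gripper body to the bottle.

Run:
```python
from rim import *
import go
c=C("c6.npy");a=np.radians(47.4);Y=np.array([np.cos(a),np.sin(a)]);X=np.array([-Y[1],Y[0]])
for px,z in(((403,133),0),((420,131),0),((412,113),0.0),((448,138),.09),((448,155),.09),((465,138),.09)):
    p=onz("wrist",[px],z,c)[0,:2]-[.5415,.109];print(px,z,np.round([p@X,p@Y],3))
go.plan(.5415,.109,.12,47.4)
```

```text
(403, 133) 0 [-0.056  0.108]
(420, 131) 0 [-0.054  0.128]
(412, 113) 0.0 [-0.033  0.116]
(448, 138) 0.09 [-0.054  0.127]
(448, 155) 0.09 [-0.07   0.128]
(465, 138) 0.09 [-0.054  0.142]
pos [0.6151 0.0471 0.2498] yang 47.77 tilt 0.03 w 0.597 t 9.6 F [ 0.1 -0.2 -0.2] grip 0.0
slide total (old axes) [ 0.3204 -0.0119  0.4327] n= 4.5
dr total [-0.005 -0.001  0.054]  slide (new axes) [ 0.3204 -0.0142  0.4327]
```

```bash
python3 -m pendant '{"slide":[[0.06,-0.004,0],[0.1,-0.004,0],[0.1,-0.004,0],[0.06,-0.002,0.05],[0,0,0.1],[0,0,0.1],[0,0,0.1],[0,0,0.08],[0,0,0],[0,0,0]],"dr":[[0,0,0.054],[0,0,0],[0,0,0],[0,0,0],[0,0,0],[0,0,0],[0,0,0],[0,0,0],[0,0,0],[0,0,0]],"claw":[0.36,0.36,0.36,0.36,0.36,0.36,0.36,0.36,0.36,0.36]}'
python3 go.py .5415 .109 .022 47.4
```

```text
clock: 10.6
position: [0.5417, 0.1093, 0.1214]
ee_rot: [-1.143, -2.926, 0.001]
force: [-0.4, -0.4, -0.1]
width: 0.361
gripper_force: 0.0
pos [0.5417 0.1093 0.1214] yang 47.32 tilt 0.03 w 0.361 t 10.6 F [-0.4 -0.4 -0.1] grip 0.0
slide total (old axes) [-3.000e-04 -1.200e-03  3.314e-01] n= 2.8
dr total [-0.004 -0.003 -0.012]  slide (new axes) [-1.000e-04 -1.400e-03  3.314e-01]
```

```bash
python3 -m pendant '{"slide":[[0,0,0.08],[0,0,0.1],[0,0,0.08],[0,0,0.05],[0,0,0.02],[0,0,0],[0,0,0]],"dr":[[0,0,0],[0,0,0],[0,0,0],[0,0,0],[0,0,0],[0,0,0],[0,0,0]],"claw":[0.36,0.36,0.36,0.36,0.36,0.36,0.36]}'
python3 -m pendant '{"slide":[[0,0,0],[0,0,0],[0,0,0],[0,0,0],[0,0,0]],"dr":[[0,0,0],[0,0,0],[0,0,0],[0,0,0],[0,0,0]],"claw":[0,0,0,0,0]}' 30
python3 go.py .5415 .109 .022 47.4
```

```text
clock: 11.3
position: [0.5425, 0.1099, 0.0233]
ee_rot: [1.144, 2.925, 0.002]
force: [0.2, 0.3, -0.6]
width: 0.361
gripper_force: 0.0
clock: 11.8
position: [0.5415, 0.1097, 0.0223]
ee_rot: [-1.144, -2.926, -0.0]
force: [-0.5, -0.3, 6.3]
width: 0.129
gripper_force: 30.0
pos [0.5415 0.1097 0.0223] yang 47.28 tilt 0.02 w 0.129 t 11.8 F [-0.5 -0.3  6.3] grip 30.001987516880035
slide total (old axes) [-0.0015 -0.0018  0.0008] n= 0.0
dr total [ 0.001 -0.003 -0.018]  slide (new axes) [-0.0015 -0.0018  0.0008]
```

```bash
python3 -m pendant '{"slide":[[0,0,-0.02],[0,0,-0.06],[0,0,-0.1],[0,0,-0.1],[0,0,-0.1],[0,0,-0.1],[0,0,-0.08],[0,0,-0.04],[0,0,0]],"dr":[[0,0,0],[0,0,0],[0,0,0],[0,0,0],[0,0,0],[0,0,0],[0,0,0],[0,0,0],[0,0,0]],"claw":[0,0,0,0,0,0,0,0,0]}' 45
python3 go.py .552 -.183 .20 81
```

```text
clock: 12.7
position: [0.5421, 0.1098, 0.2031]
ee_rot: [1.144, 2.925, 0.003]
force: [-0.1, -0.1, -2.6]
width: 0.13
gripper_force: 45.0
pos [0.5421 0.1098 0.2031] yang 47.29 tilt 0.11 w 0.13 t 12.7 F [-0.1 -0.1 -2.6] grip 44.99862849712372
slide total (old axes) [-0.6863 -0.6949  0.0095] n= 8.1
dr total [ 0.014  0.009 -4.903]  slide (new axes) [-0.1852 -0.9589  0.0104]
```

```bash
python3 -m pendant '{"slide":[[-0.04,-0.04,0],[-0.07,-0.07,0],[-0.08,-0.08,0],[-0.08,-0.08,0],[-0.08,-0.08,0],[-0.08,-0.08,0],[-0.08,-0.08,0],[-0.08,-0.08,0],[-0.06,-0.065,0],[-0.036,-0.04,0]],"dr":[[0,0,0],[0,0,0],[0,0,0],[0,0,0],[0,0,0],[0,0,0],[0,0,0],[0,0,0],[0,0,0],[0,0,0]],"claw":[0,0,0,0,0,0,0,0,0,0]}'
python3 -m pendant '{"slide":[[0,0,0],[0,0,0],[0,0,0],[0,0,0],[0,0,0],[0,0,0],[0,0,0],[0,0,0],[0,0,0]],"dr":[[0.014,0.009,-0.4],[0,0,-0.8],[0,0,-0.9],[0,0,-0.9],[0,0,-0.9],[0,0,-0.7],[0,0,-0.3],[0,0,0],[0,0,0]],"claw":[0,0,0,0,0,0,0,0,0]}'
python3 go.py .552 -.183 .20 81
```

```text
clock: 13.7
position: [0.5499, -0.1856, 0.2002]
ee_rot: [-1.147, -2.922, 0.003]
force: [0.4, -0.1, -1.9]
width: 0.128
gripper_force: 45.0
clock: 14.6
position: [0.5506, -0.1829, 0.2007]
ee_rot: [-0.249, -3.127, 0.001]
force: [-0.7, 0.4, -1.8]
width: 0.128
gripper_force: 45.0
pos [ 0.5506 -0.1829  0.2007] yang 80.89 tilt 0.25 w 0.128 t 14.6 F [-0.7  0.4 -1.8] grip 44.99855160713196
slide total (old axes) [-0.0046  0.0004  0.0022] n= 0.0
dr total [-0.006 -0.036 -0.015]  slide (new axes) [-0.0046  0.0004  0.0022]
```

```bash
python3 -m pendant '{"slide":[[-0.0046,0,0.03],[0,0,0.06],[0,0,0.08],[0,0,0.08],[0,0,0.06],[0,0,0.04],[0,0,0.01],[0,0,0],[0,0,0]],"dr":[[-0.006,-0.036,-0.015],[0,0,0],[0,0,0],[0,0,0],[0,0,0],[0,0,0],[0,0,0],[0,0,0],[0,0,0]],"claw":[0,0,0,0,0,0,0,0,0]}'
python3 go.py .552 -.183 .0703 81
```

```text
clock: 15.5
position: [0.5533, -0.1836, 0.0946]
ee_rot: [0.244, 3.129, -0.001]
force: [0.1, -0.1, -2.6]
width: 0.128
gripper_force: 45.0
pos [ 0.5533 -0.1836  0.0946] yang 81.06 tilt 0.19 w 0.128 t 15.5 F [ 0.1 -0.1 -2.6] grip 44.99863564968109
slide total (old axes) [0.005  0.0013 0.0811] n= 0.7
dr total [-0.002  0.028  0.009]  slide (new axes) [0.0048 0.0013 0.0811]
```

```bash
python3 -m pendant '{"slide":[[0.0048,0.0013,0.012],[0,0,0],[0,0,0]],"dr":[[0,0.028,0.009],[0,0,0],[0,0,0]],"claw":[0,0,0]}'
python3 - 2>/dev/null <<'E'
from h import *
import go
go.plan(.552,-.183,.0703,81)
snap("wrist","w7");snap("scene","s7")
go.plan(.552,-.183,.0703,81)
a=cv2.imread("pics/w7.png")[60:330,130:530];b=cv2.imread("pics/s7.png")[190:320,320:450]
o=np.zeros((600,800,3),np.uint8);o[:360,:533]=cv2.resize(a,(533,360));o[:,:][200:600,400:800]=cv2.resize(b,(400,400),interpolation=cv2.INTER_CUBIC);o[0:270,:400]=a;o[270:,:400]=0
cv2.imwrite("pics/crop7.png",o)
E
```

```text
clock: 15.8
position: [0.5515, -0.1827, 0.0905]
ee_rot: [-0.246, -3.131, -0.0]
force: [0.8, -0.7, -2.0]
width: 0.127
gripper_force: 45.0
pos [ 0.5515 -0.1827  0.0905] yang 81.02 tilt 0.06 w 0.127 t 15.8 F [ 0.8 -0.7 -2. ] grip 44.99852657318115
slide total (old axes) [-0.0018 -0.0008  0.0674] n= 0.6
dr total [ 0.    -0.008  0.002]  slide (new axes) [-0.0017 -0.0008  0.0674]
pos [ 0.5516 -0.1827  0.0905] yang 81.02 tilt 0.05 w 0.127 t 15.9 F [-1.1 -0.3 -3.1] grip 44.998549818992615
slide total (old axes) [-0.0017 -0.0006  0.0674] n= 0.6
dr total [-0.001 -0.008  0.003]  slide (new axes) [-0.0016 -0.0007  0.0674]
```

View pics/crop7.png

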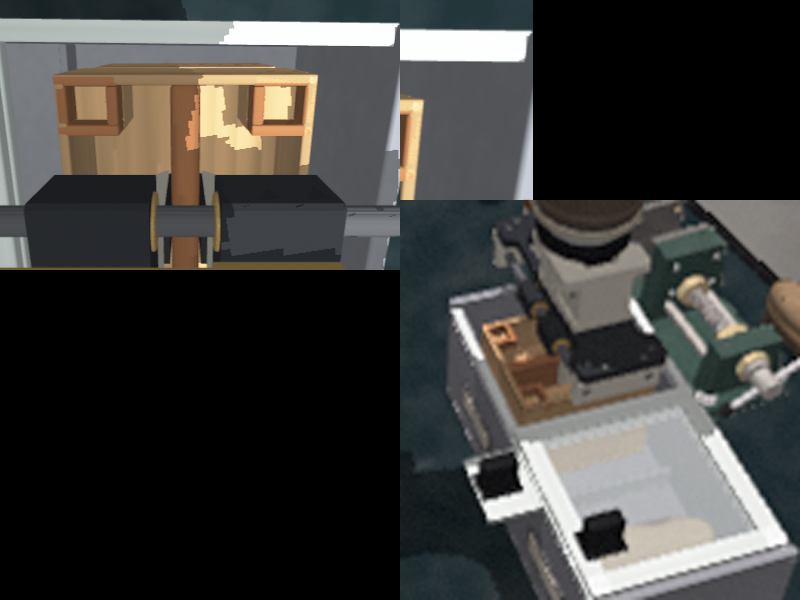

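The crop shows the held tray's front rim from (55,75) to (317,75). The lower tray's front edge peeks out just beyond it at row 65, both centred at u≈186. The cover stays open, with the left tab at (500,475). I'll check the front-edge offset numerically.

Run:
```python
from h import *
w=cv2.imread("pics/w7.png").astype(int)
for u in(250,270,290,310,330,350,370,390):
    print(u,[(r,w[r,u].tolist()) for r in range(120,142,1)][2:20:1] if u==290 else "")
h=onz("wrist",[(185,135),(447,135)],.1202);l=onz("wrist",[(240,125),(405,126)],.058)
X=np.array([np.cos(np.radians(-9)),np.sin(np.radians(-9)),0]);Y=np.array([-X[1],X[0],0])
for q in(h,l):print(q,(q-[.5516,-.1827,0])@X,(q-[.5516,-.1827,0])@Y)
```

```text
250 
270 
290 [(122, [127, 124, 121]), (123, [106, 109, 113]), (124, [71, 96, 117]), (125, [67, 91, 113]), (126, [67, 90, 110]), (127, [82, 113, 139]), (128, [74, 100, 123]), (129, [71, 97, 118]), (130, [70, 96, 117]), (131, [68, 93, 114]), (132, [64, 88, 108]), (133, [63, 86, 104]), (134, [69, 92, 112]), (135, [87, 118, 145]), (136, [88, 122, 148]), (137, [89, 122, 149]), (138, [89, 121, 149]), (139, [88, 120, 148])]
310 
330 
350 
370 
390 
[[ 0.48492074 -0.22242395  0.1202    ]
 [ 0.5003127  -0.12539313  0.1202    ]] [-0.05964413 -0.05962063] [-0.04966581  0.04857823]
[[ 0.48548827 -0.21511001  0.058     ]
 [ 0.50030291 -0.12517971  0.058     ]] [-0.06022774 -0.05966369] [-0.04235314  0.04878749]
```

```bash
python3 -m pendant '{"slide":[[0,0,0.01],[0,0,0.012],[0,0,0.01],[0,0,0.01],[0,0,0],[0,0,0]],"dr":[[0,0,0],[0,0,0],[0,0,0],[0,0,0],[0,0,0],[0,0,0]],"claw":[0,0,0,0,0,0]}' 
python3 go.py .552 -.183 .0703 81
```

```text
clock: 16.5
position: [0.5514, -0.1828, 0.0776]
ee_rot: [-0.246, -3.13, -0.0]
force: [-1.3, -0.2, -1.9]
width: 0.125
gripper_force: 45.0
pos [ 0.5514 -0.1828  0.0776] yang 81.01 tilt 0.09 w 0.125 t 16.5 F [-1.3 -0.2 -1.9] grip 44.99859631061554
slide total (old axes) [-0.0023 -0.0005  0.0243] n= 0.2
dr total [-0.001 -0.013  0.002]  slide (new axes) [-0.0022 -0.0005  0.0243]
```

```bash
python3 -m pendant '{"slide":[[0,0,0.007],[0,0,0.007],[0,0,0.007],[0,0,0],[0,0,0]],"dr":[[0,0,0],[0,0,0],[0,0,0],[0,0,0],[0,0,0]],"claw":[0,0,0,0,0]}' 
python3 -m pendant '{"slide":[[0,0,0.003],[0,0,0.003],[0,0,0],[0,0,0]],"dr":[[0,0,0],[0,0,0],[0,0,0],[0,0,0]],"claw":[0,0,0,0]}' 
python3 go.py .552 -.183 .0703 81
```

```text
clock: 17.0
position: [0.5513, -0.1827, 0.0713]
ee_rot: [-0.246, -3.13, -0.0]
force: [-0.2, -0.3, -2.4]
width: 0.134
gripper_force: 45.0
clock: 17.4
position: [0.5516, -0.1829, 0.0702]
ee_rot: [-0.246, -3.131, -0.0]
force: [-2.2, 1.7, 5.3]
width: 0.128
gripper_force: 45.0
pos [ 0.5516 -0.1829  0.0702] yang 81.01 tilt 0.03 w 0.128 t 17.4 F [-2.2  1.7  5.3] grip 45.000227093696594
slide total (old axes) [-0.0013 -0.0003 -0.0002] n= 0.0
dr total [ 0.001 -0.005  0.001]  slide (new axes) [-0.0013 -0.0003 -0.0002]
```

Contact is at exactly the expected seated height, TCP 0.0702. I'll press slightly, release, and withdraw.

```bash
python3 -m pendant '{"slide":[[0,0,0.003],[0,0,0],[0,0,0],[0,0,0],[0,0,0],[0,0,0],[0,0,0]],"dr":[[0,0,0],[0,0,0],[0,0,0],[0,0,0],[0,0,0],[0,0,0],[0,0,0]],"claw":[0,0,0.2,0.3,0.36,0.36,0.36]}' 
python3 -m pendant '{"slide":[[0,0,-0.02],[0,0,-0.04],[0,0,-0.06],[0,0,-0.08],[0,0,-0.1],[0,0,-0.12],[0,0,-0.12],[0,0,-0.08],[0,0,0]],"dr":[[0,0,0],[0,0,0],[0,0,0],[0,0,0],[0,0,0],[0,0,0],[0,0,0],[0,0,0],[0,0,0]],"claw":[0.36,0.36,0.36,0.36,0.36,0.36,0.36,0.36,0.36]}' 
python3 go.py .65 -.195 .27 81
```

```text
clock: 18.1
position: [0.5514, -0.1827, 0.0686]
ee_rot: [-0.246, -3.13, 0.0]
force: [-0.0, -0.5, -0.8]
width: 0.36
gripper_force: 0.0
clock: 19.0
position: [0.5534, -0.1838, 0.2595]
ee_rot: [0.246, 3.126, -0.001]
force: [0.2, -0.8, -0.4]
width: 0.36
gripper_force: 0.0
pos [ 0.5534 -0.1838  0.2595] yang 80.99 tilt 0.34 w 0.36 t 19.0 F [ 0.2 -0.8 -0.4] grip 0.0
slide total (old axes) [-0.3242  0.0137 -0.033 ] n= 2.7
dr total [-0.003  0.049 -0.002]  slide (new axes) [-0.324   0.0136 -0.0349]
```

```bash
python3 - <<'E'
from h import *
E
python3 -m pendant '{"slide":[[-0.06,0,0],[-0.1,0.005,0],[-0.1,0.005,-0.03],[-0.06,0,0],[0,0,0],[0,0,0],[0,0,0]],"dr":[[0,0,0],[0,0,0],[0,0,0],[0,0,0],[0,0,0],[0,0,0],[0,0,0]],"claw":[0.36,0.36,0.36,0.36,0.36,0.36,0.36]}'
python3 - 2>/dev/null <<'E'
from rim import *
im,c=snap("wrist","w8");np.save("c8.npy",np.r_[c["xyz"],c["orientation"]])
print(rim(im[:,:,::-1],c,.100,(225,0,405,165)))
E
python3 -m pendant '{"slide":[[0.03,-0.07,0],[0.04,-0.1,0],[0.03,-0.07,0],[0,0,0],[0,0,0],[0,0,0]],"dr":[[0,0,0],[0,0,0],[0,0,0],[0,0,0],[0,0,0],[0,0,0]],"claw":[0.36,0.36,0.36,0.36,0.36,0.36]}'
python3 - <<'E'
from rim import *
np.set_printoptions(precision=4,suppress=True)
im,c=snap("wrist","w9");a=cv2.imread("pics/w8.png");c8=C("c8.npy")
try:
    A=rim(a,c8,.100,(225,0,405,165))[0];B=rim(im[:,:,::-1],c,.100,(300,0,500,220));print(B);B=B[0]
    B=np.array([B[np.argmin(np.linalg.norm(B-q,axis=1))] for q in A]);f=lambda X,c:pix(c,np.c_[X,np.full(4,.1)])
    print(tri("wrist",f(A,c8),"wrist",f(B,c),c8,c))
except Exception as e:print(e)
o=cv2.hconcat([a[:260,150:490],im[:260,200:600,::-1]]);cv2.imwrite("pics/fin.png",o)
E
```

```text
clock: 19.7
position: [0.6459, -0.195, 0.2635]
ee_rot: [-0.247, -3.13, -0.0]
force: [0.0, 0.4, 0.1]
width: 0.356
gripper_force: 0.0
(array([[ 0.4856987 , -0.22292803],
       [ 0.6026266 , -0.24153954],
       [ 0.6181358 , -0.14422177],
       [ 0.49965596, -0.12519762]], dtype=float32), array([ 0.5515293 , -0.18347174], dtype=float32), array([0.11839986, 0.09854584, 0.11999747, 0.09872203], dtype=float32), np.float32(-9.083252))
clock: 20.35
position: [0.6065, -0.2598, 0.2637]
ee_rot: [-0.244, -3.131, -0.002]
force: [0.2, 0.1, 0.8]
width: 0.359
gripper_force: 0.0
(array([[ 0.4844, -0.2267],
       [ 0.602 , -0.2417],
       [ 0.6173, -0.1441],
       [ 0.5003, -0.1256]], dtype=float32), array([ 0.551 , -0.1845], dtype=float32), array([0.1185, 0.0988, 0.1184, 0.1024], dtype=float32), np.float32(-8.124275))
[[ 0.4812 -0.2252  0.0826  0.0009]
 [ 0.6026 -0.2417  0.0981  0.0005]
 [ 0.618  -0.1439  0.0987  0.0008]
 [ 0.5001 -0.1255  0.1004  0.0007]]
```

View pics/fin.png

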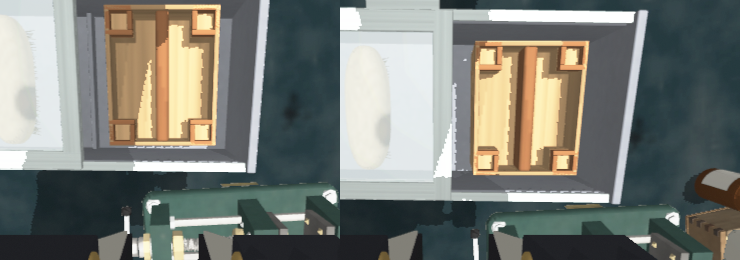

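The picture shows the tray level and square at (106–219, 6–147) in the left view. Its rim is at about 0.099 m with the centre at (0.5515, −0.1835), so it's seated. The one corner that triangulates low (0.083 m) comes from a bad edge fit in the second view, where the front-left corner looks like the others. Handing in.

```bash
python3 -c "
from cell import arm
print(arm.sign_off())"
```

```text
the job is handed in; nothing more can be done
None
```

The left cover is fully open against its stop and the loose tray is seated on the lower one by my camera measurements; I handed the job in about 20 s into the 58 s, and no verdict came back.

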